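Find and mark the balance point of a cue-butt blank

TASK

Find the balance point of the square wooden cue-butt blank: slide it gently endwise along its stand, without lifting it off, until it tips up off the tail rest and balances level on the narrow steel fulcrum alone, let go; then set the aluminium saddle marker astride the blank, seated centrally right over the fulcrum, and leave the blank balancing level with it on. Push and press only lightly throughout, and leave the other things on the bench alone.

Things in the scene. Friction and masses are not known exactly. Their poses are not given: they have to be found in the camera images.
- blank: Square hardwood bar, 400 x 30 x 30 mm, 0.39 to 0.48 kg. Origin: centre of its underside, midway along; x along it to the nose, z up. Balance point hidden (steel weight inside), up to 30 mm either side of the middle. Starts tail-heavy on the fulcrum and tail rest, sloping 0.038 rad, tail low; must be slid 25 to 110 mm. After tipping it rocks for 1 to 3 s. Slid too far, it drops nose low.
- tail (a point): Centre of the blank's tail end face (black rubber end, 200 mm tailward of the blank's origin, 15 mm above its underside). Axes as the blank's. The other end, the nose, has a thin brass cap.
- fulcrum (a point): Centre of the flat top of the upright steel blade (fulcrum) of the fixed plywood stand, 50 mm above the bench, rubber-held so that it leans up to 0.012 rad; x points along the stand, the way the blank must be slid (tail to nose), z up. The flat is 12 mm long in x and 26 mm wide; the blank stays level only while its balance point is over these 12 mm.
- tail_rest (a point): Centre of the floor of the stand's tail rest, 130 mm tailward of the fulcrum and 5 mm lower; 16 mm thick in x; two 10 mm wide cheeks, 36 mm apart, rise 26 mm above this floor and guide the blank. A like nose rest stands 130 mm noseward of the fulcrum. Their base board is 310 x 70 mm, 12 mm thick.
- marker: Aluminium saddle, an upside-down U with a grip fin, 50 g. Origin: centre of its underside; z up, x along its channel. 20 mm long in x, 46 wide in y; legs 16 tall, 36 apart inside; bridge 6 thick on them; fin 12 thick in y, 20 long, from 22 to 52 mm above the origin. Stands on its legs at one of three places. Seated on the level blank its origin is 14 mm above fulcrum, either way round.
- chalk: Bystander: chalk cube, 23 mm, on the bench. Origin: centre of its underside.
- tin: Bystander: steel tin, 54 mm across, 45 mm tall. Origin: centre of its underside.
- mug: Bystander: white mug, 82 mm across, 92 mm tall. Origin: centre of its underside.
- driver: Bystander: screwdriver lying on the bench.
- dustbrush: Bystander: small brush lying on the bench.
- offcut: Bystander: 130 x 30 x 30 mm wooden offcut lying on the bench; not the blank. Origin: centre of its underside.
Not all that is in view belongs to the job. Several things have the shape of the marker; the one meant has the colours described above.

How it is judged:
By the outcome, as a careful person would: the job done as asked, in the order asked, and still so for the second after the job is handed in, with the robot touching nothing.
It also fails if it takes over 72 s, if anything falls off the work surface, if the arm or the gripper's body presses on something with over 40 N, if the wrist force passes 120 N, or if a joint passes its speed limit or range.

ROBOT

A 7-joint arm with a two-finger parallel gripper is mounted at the origin on the work surface. World frame = base frame: x ahead of the robot, y to its left, z up, the work surface at z = 0. Lengths are in m, angles in rad, forces in N, time in s.
With the tool pointing down it reaches from about 0.425 to 0.875 m from the base axis. Payload 4.7 kg.
Tool frame: the origin (TCP) lies on the centre line of the jaws, within the pads' length; the fingertips stand 8 mm ahead of it and the grasp point (between the pads) lies 11 mm behind it (r.nose_length is the distance from the TCP to the fingertips, in m); x points along the fingers, z is the direction in which the jaws open and shut, and the axes are right-handed (so a half turn about x gives the same grasp; the last joint's range is limited). The gripper opens to 87 mm and grips with 3 to 60 N. Pads are 19 mm wide; open, the fingers measure 117 mm over their backs; the gripper's body (75 mm by 190 mm) begins 51 mm behind the grasp point.
Start: joints at [-1.313, 0.321, -0.07, 1.45, 0.023, 1.371, -0.057], TCP at [0.157, 0.631, 0.231] pointing down, gripper open.
Joint ranges: [-2.86, 2.86], [-0.3, 2.09], [-1.38, 1.24], [0.06, 2.45], [-1.56, 4.7], [0.09, 2.05], [-2.69, 2.69]. Speed limits (rad/s): [2.57, 2.57, 3.14, 3.14, 3.14, 3.14, 3.14].

INTERFACE

Orientations are given as a rotation vector (axis times angle).
In Python, from workcell import r gives the robot as it stands.
- The arm moves only by the tool step_arm, never from a script. Its argument "moves" is a list of rows, each a list of 4 numbers: the shift along the tool's x, y, z in mm, then the turn about the tool's x in rad. In form: [[x, y, z, roll], ...]. A call has 1 to 8 rows; each row shifts and turns the commanded pose from where the row before left it, along the tool's axes as they then stand; what a row does not reach is not made up. A row lasts 1/10 s, in which the tool goes at most 50 mm and 8.59 degrees, less where a joint would pass 70% of its speed; a pose out of reach is approached as far as the arm can. A call with a gripper value outside its range is refused whole. "fingers" is the closure, from 0 (fully open) to 1 (shut), set as the call begins (left out, the last holds). The fingers move at their own pace and stop on an object; the grip force is fixed at half the most. Time passes only in rows, so rows that do not move let the fingers close. It gives the time, the measured TCP pose, the force and the opening at its end, in the units of the state.
- r.get_obs(): the state, without advancing time (a new reading comes with each control period).
- r.snapshot(name): name is "side" or "top" or "wrist"; returns a dict with "frame" (480x640x3 uint8, red, green, blue), "fx", "fy", "cx", "cy" (pixels), "k1" (the pictures are not rectified: a ray, as slopes to the right and down, at radius r is drawn at 1 + k1 r^2 times it, then the intrinsics apply), "R" (3x3) and "t" (3): a world point X has camera coordinates R X + t; the wrist camera has in their place "T_tool_cam" (4x4, takes a point from camera to tool coordinates, whose origin is the TCP and whose axes are the tool frame's). Camera axes: x right, y down, z forward; pixel columns grow to the right and rows downward; lengths in m; the calibration is good to about 2 mm. A picture is of the moment at which its call begins: read the wrist's pose just before it. There is no depth.
- r.hand_in(): hands the job in, once; it reports no verdict.
The state is a dict: "time": time; "joints": joint angles; "dq": joint speeds; "joint_efforts": joint torques, N m; "ee_pos": TCP position; "orientation": TCP orientation; "contact_force": force on the tool from outside, world axes, zero at the start; "torque": the same for the moment, N m; "finger_gap": opening from 0.0 (shut) to 1.0 (fully open).
Only numpy, scipy, OpenCV 4.12 (cv2) and the standard library are available. Lean on these libraries where they do the work, as an engineer would, in place of code of your own. Each camera call takes 0.05 s, during which the arm holds its last target. There are 200 camera calls.

## Working session

There is one attempt and no reset: what is moved stays moved. The work goes in short steps, Python scripts to look and compute and a tool call to move; the robot and the scene stay as the last step left them, time stands still between calls to the robot, and variables do not carry over. Pictures are saved under pics/ and viewed, about 8 in all and at most 12, crops included, and the job is handed in when it is done.

Besides the shell and the picture viewer there is one more tool, called after "Request:" as name(argument=value, ...) on one line, values as JSON. step_arm: Moves the arm, as the interface text tells. Its arguments: {"type":"object","properties":{"moves":{"type":"array"},"fingers":{"type":"number"}},"required":["moves"]}

```bash
mkdir -p pics; ls
python3 - <<'E'
from workcell import r
import cv2
o=r.get_obs(); print(o)
for n in("top","side"):
    s=r.snapshot(n); cv2.imwrite(f"pics/{n}0.png",s["frame"][:,:,::-1]); print(n,{k:v for k,v in s.items() if k!="frame"})
E
```

```text
pics
{'time': 0.0, 'joints': array([-1.31291513,  0.32178522, -0.07010729,  1.45168162,  0.02262285,
        1.37077831, -0.05691672]), 'dq': array([ 0.0002814 ,  0.00116117, -0.00152115, -0.00021759, -0.00120927,
        0.0003643 ,  0.00111521]), 'joint_efforts': array([-3.52912475e-04, -4.91286314e+01, -4.04089121e-01, -3.12530923e+01,
       -6.38570962e-02,  4.39431961e-02,  1.77904080e-04]), 'ee_pos': array([0.15680561, 0.63025136, 0.22948289]), 'orientation': array([-1.02903181,  1.31612603,  1.02696873]), 'contact_force': array([-0.35732711,  0.31165369, -0.32063715]), 'torque': array([-0.04194477,  0.01741127,  0.00737037]), 'finger_gap': 1.0012092489742903}
top {'fx': 583.1704366930578, 'fy': 583.1704366930578, 'cx': 333.0661735896136, 'cy': 241.73820417378, 'k1': 0.019886604971945845, 'R': array([[-0.00651499, -0.99997087,  0.00397647],
       [-0.98436756,  0.00571332, -0.17603372],
       [ 0.17600587, -0.00506116, -0.98437611]]), 't': array([-0.05761124,  0.65743171,  1.10034829])}
side {'fx': 453.72353748714914, 'fy': 453.72353748714914, 'cx': 321.2374972375072, 'cy': 248.99390366308333, 'k1': -0.07197539983787471, 'R': array([[-0.73280906, -0.68043278, -0.00145628],
       [-0.33021653,  0.3575046 , -0.87358314],
       [ 0.59493523, -0.63968875, -0.48667276]]), 't': array([0.41642606, 0.30145999, 0.47691919])}
```

View pics/top0.png

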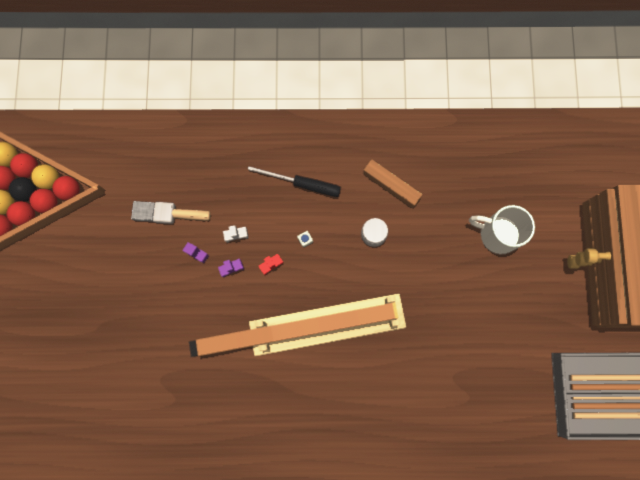

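View pics/side0.png

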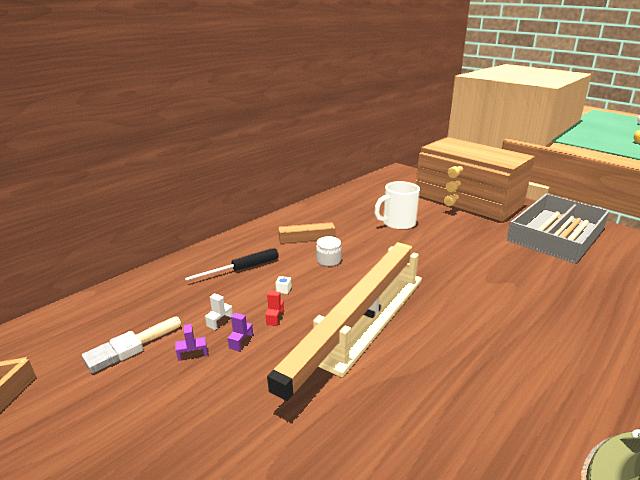

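The top view shows four saddle-shaped things. They are silver at (235,234), purple at (195,253) and (231,268), and red at (271,264). The silver one matches the aluminium marker. The blank's black tail is at (194,348), its nose at about (395,312), and the pale stand's centre is near (327,325).

```bash
cat > h.py <<'E'
import numpy as np, cv2
from scipy.spatial.transform import Rotation as Ro
from workcell import r
def cam(n):
    o=r.get_obs(); s=r.snapshot(n)
    if n=="wrist":
        T=np.eye(4); T[:3,:3]=Ro.from_rotvec(o["orientation"]).as_matrix(); T[:3,3]=o["ee_pos"]
        M=np.linalg.inv(T@s["T_tool_cam"]); s["R"]=M[:3,:3]; s["t"]=M[:3,3]
    s["K"]=np.array([[s["fx"],0,s["cx"]],[0,s["fy"],s["cy"]],[0,0,1]]); s["d"]=np.array([s["k1"],0,0,0,0.])
    s["bgr"]=np.ascontiguousarray(s["frame"][:,:,::-1]); s["hsv"]=cv2.cvtColor(s["bgr"],cv2.COLOR_BGR2HSV); return s
def ray(s,px):
    u=cv2.undistortPoints(np.array(px,float).reshape(-1,1,2),s["K"],s["d"]).reshape(-1,2)
    return -s["R"].T@s["t"], np.c_[u,np.ones(len(u))]@s["R"]
def plane(s,px,z):
    c,d=ray(s,px); return c+d*((z-c[2])/d[:,2])[:,None]
def proj(s,X):
    return cv2.projectPoints(np.array(X,float).reshape(-1,3),cv2.Rodrigues(s["R"])[0],s["t"],s["K"],s["d"])[0].reshape(-1,2)
def tri(s1,p1,s2,p2):
    c1,d1=ray(s1,p1);c2,d2=ray(s2,p2);d1=d1[0]/np.linalg.norm(d1);d2=d2[0]/np.linalg.norm(d2)
    A=np.c_[d1,-d2];k=np.linalg.lstsq(A,c2-c1,rcond=None)[0];a=c1+k[0]*d1;b=c2+k[1]*d2
    return (a+b)/2,np.linalg.norm(a-b)
def blobs(s,lo,hi,roi,n=3):
    m=cv2.inRange(s["hsv"],lo,hi); k=np.zeros_like(m); x0,y0,x1,y1=roi; k[y0:y1,x0:x1]=m[y0:y1,x0:x1]
    cs=cv2.findContours(k,cv2.RETR_EXTERNAL,cv2.CHAIN_APPROX_NONE)[0]
    return sorted(cs,key=cv2.contourArea,reverse=True)[:n]
E
python3 - <<'E'
from h import *
s=cam("top"); d=cam("side"); np.set_printoptions(precision=4,suppress=True)
for p in[(194,348),(225,341),(300,329),(255,346),(400,300),(235,234),(230,200)]: print(p,s["hsv"][p[1],p[0]])
for p in[(281,384),(300,360),(330,330),(218,304)]: print("side",p,d["hsv"][p[1],p[0]])
def z(im,x0,y0,x1,y1,f): return cv2.resize(im[y0:y1,x0:x1],None,fx=f,fy=f,interpolation=cv2.INTER_CUBIC)
a=z(s["bgr"],180,220,420,370,3.3); b=z(d["bgr"],160,230,440,410,2.8)
cv2.imwrite("pics/a.png",a[:, :800]); cv2.imwrite("pics/b.png",b[:600,:800])
E
```

```text
(194, 348) [18 25 52]
(225, 341) [ 13 147 213]
(300, 329) [ 13 146 219]
(255, 346) [ 19 103 149]
(400, 300) [ 20 102 221]
(235, 234) [ 17  20 233]
(230, 200) [ 11 138 105]
side (281, 384) [135  17  30]
side (300, 360) [ 23 104 254]
side (330, 330) [ 23  97 255]
side (218, 304) [ 20  26 206]
```

View pics/a.png

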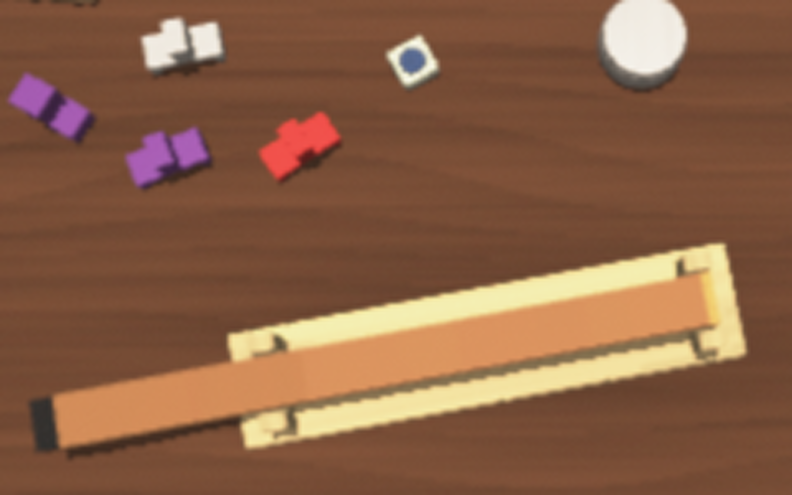

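View pics/b.png

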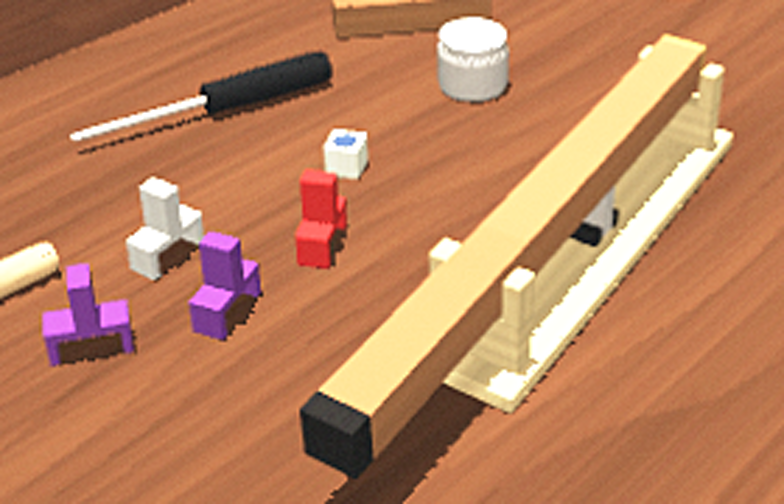

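The close crops confirm the choice. The silver saddle is at crop (182,45) in the top view, with its fin up and its long (y) axis nearly horizontal in the image. The blank's tail edge is at crop x≈33 and the board corners are clearly visible.

Run:
```python
from h import *
np.set_printoptions(precision=4,suppress=True)
s=cam("top"); d=cam("side")
f=3.3
def c(*p): return np.array(p,float)/f+[180,220]-0.35
C=plane(s,c((228,334),(724,243),(746,354),(246,448)),0.012); print("board",C, np.linalg.norm(C[0]-C[1]),np.linalg.norm(C[1]-C[2]))
ctr=C.mean(0); ax=(C[1]+C[2]-C[0]-C[3])[:2]; ax/=np.linalg.norm(ax); print("ctr",ctr,"ax",ax,np.arctan2(ax[1],ax[0]))
# blade in side view as check
print("proj fulcrum side",proj(d,[*ctr[:2],.05]), "top", proj(s,[*ctr[:2],.08]))
# blank edges (top face z~ .08 at fulcrum; iterate along slope)
E=c((30,402),(37,452),(700,274),(716,326))
zt=[.069,.069,.083,.083]
B=np.vstack([plane(s,E[i],zt[i]) for i in range(4)]); print("blank",B)
print("len",np.linalg.norm((B[0]+B[1]-B[2]-B[3])/2), "wid",np.linalg.norm(B[0]-B[1]),np.linalg.norm(B[2]-B[3]))
P=B-ctr; print("along",P[:,:2]@ax,"lat",P[:,:2]@[-ax[1],ax[0]])
# marker: mask
for cc in blobs(s,(0,0,150),(40,60,255),(215,215,255,250),2): print("mk",cv2.contourArea(cc),cv2.minAreaRect(cc))
M=plane(s,c((178,27)),.052); print("fin top?",M, "bridge ends",plane(s,c((144,48),(221,40)),.022))
b=np.array([[160,230]]) ; print("tri fin", tri(s,c((173,22)),d,np.array([[158,182]])/2.8+b-.3))
```

```text
board [[ 0.5043  0.1092  0.012 ]
 [ 0.558  -0.1955  0.012 ]
 [ 0.4902 -0.2071  0.012 ]
 [ 0.4359  0.097   0.012 ]] 0.3093949757544717 0.06880124605418368
ctr [ 0.4971 -0.0491  0.012 ] ax [ 0.1746 -0.9846] -1.395307727295029
proj fulcrum side [[370.9199 293.1891]] top [[327.0703 322.5958]]
blank [[ 0.4638  0.2146  0.069 ]
 [ 0.4354  0.2095  0.069 ]
 [ 0.5339 -0.1728  0.083 ]
 [ 0.504  -0.1813  0.083 ]]
len 0.3954608602406798 wid 0.02878417655721852 0.0310582930793106
along [-0.2655 -0.2654  0.1282  0.1313] lat [ 0.0132 -0.0155  0.0146 -0.0163]
mk 118.0 ((229.56756591796875, 232.90542602539062), (13.480716705322266, 12.987520217895508), 80.53767395019531)
mk 71.5 ((242.0, 231.99998474121094), (9.805807113647461, 9.021342277526855), 78.69007110595703)
fin top? [[0.6877 0.1375 0.052 ]] bridge ends [[0.6806 0.1633 0.022 ]
 [0.6854 0.1156 0.022 ]]
tri fin (array([0.6888, 0.1384, 0.0523]), np.float64(0.005504874513463194))
```

```bash
cat >> h.py <<'E'
def goto(tgt,zdir=None):
    "rel shift in present tool axes (mm) to world tgt, and roll to bring tool z along zdir (mod pi)"
    o=r.get_obs(); R=Ro.from_rotvec(o["orientation"]).as_matrix(); v=R.T@(np.array(tgt)-o["ee_pos"])*1000
    roll=None
    if zdir is not None:
        w=R.T@np.array([*zdir,0.]); a=np.arctan2(-w[1],w[2]); roll=(a+np.pi/2)%np.pi-np.pi/2
    print("t",round(o["time"],2),"pos",o["ee_pos"].round(4),"shift",v.round(1),"roll",roll,"F",o["contact_force"].round(2),"gap",round(o["finger_gap"],3)); return R
CTR=np.array([.4971,-.0491]); AX=np.array([.1746,-.9846]); LAT=np.array([.9846,.1746])
E
python3 - <<'E'
from h import *
np.set_printoptions(precision=4,suppress=True)
p=CTR-AX*.320
print(goto([*p,.10],LAT)); goto([*p,.10],AX)
E
```

```text
t 0.3 pos [0.1569 0.6306 0.2302] shift [ 130.4 -363.9 -285.2] roll 1.151519691076849 F [ 0.16 -0.07 -0.76] gap 1.0
[[-0.0001 -0.9704  0.2414]
 [-0.0006  0.2414  0.9704]
 [-1.     -0.0001 -0.0006]]
t 0.3 pos [0.1569 0.6306 0.2302] shift [ 130.4 -363.9 -285.2] roll -0.4192767402528599 F [ 0.16 -0.07 -0.76] gap 1.0
```

Request:
step_arm(moves=[[0, -38, -30, 0], [0, -38, -30, 0], [0, -38, -30, 0], [0, -38, -30, 0], [0, -38, -30, 0], [0, -38, -30, 0], [0, -38, -30, 0], [10, -38, -30, 0]], fingers=1)

```text
time: 1.1
ee_pos: [0.3957, 0.3234, 0.222]
orientation: [-1.027, 1.311, 1.028]
contact_force: [0.8, 0.9, -0.3]
finger_gap: 0.358
```

Request:
step_arm(moves=[[30, -30, -22, 0], [30, -30, -22, 0], [0, 0, 0, -0.14], [0, 0, 0, -0.14], [0, 0, 0, -0.14], [0, 0, 0, 0], [0, 0, 0, 0]])

```text
time: 1.8
ee_pos: [0.4416, 0.2674, 0.1606]
orientation: [-1.335, 1.122, 1.335]
contact_force: [-0.1, -0.8, 0.4]
finger_gap: 0.007
```

Run:
```python
from h import *
np.set_printoptions(precision=4,suppress=True)
print(goto([*(CTR-AX*.300),.055],AX)); print(r.get_obs()["joints"])
```

```text
t 1.8 pos [0.4416 0.2674 0.1606] shift [105.6   0.6 -21.3] roll -0.0025187563798736434 F [-0.08 -0.8   0.41] gap 0.007
[[ 0.0002 -0.9851 -0.1721]
 [ 0.0002 -0.1721  0.9851]
 [-1.     -0.0002  0.0001]]
[-0.821   0.0822  0.237   1.8799 -0.0209  1.1816  1.1669]
```

Request:
step_arm(moves=[[40, 0, 0, 0], [38, 0, 0, 0], [20, 0, 0, 0], [0, 0, -10, 0], [0, 0, -10, 0], [0, 0, -6, 0], [0, 0, -4, 0], [0, 0, 0, 0]])

```text
time: 2.6
ee_pos: [0.4479, 0.2374, 0.0638]
orientation: [-1.337, 1.119, 1.336]
contact_force: [0.6, -1.2, 0.1]
finger_gap: 0.001
```

Request:
step_arm(moves=[[0, 0, -2, 0], [0, 0, -2, 0], [0, 0, -2, 0], [0, 0, -2, 0], [0, 0, -2, 0], [0, 0, 0, 0]])

```text
time: 3.2
ee_pos: [0.4487, 0.2276, 0.0625]
orientation: [-1.338, 1.121, 1.337]
contact_force: [-0.2, 0.8, 0.3]
finger_gap: 0.005
```

```bash
cat >> h.py <<'E'
def tailside():
    "side-view tail: black blob box, and brass/nose"
    d=cam("side"); b=blobs(d,(0,0,0),(180,255,60),(230,240,420,460),1); return d,b
def sview(name):
    d=cam("side"); cv2.imwrite(f"pics/{name}.png",cv2.resize(d["bgr"][200:420,230:450],None,fx=2.7,fy=2.7,interpolation=cv2.INTER_CUBIC)); return d
E
python3 - <<'E'
from h import *
goto([*(CTR-AX*.281),.062],AX)
d=sview("s1"); s=cam("top")
p=r.get_obs()["ee_pos"]; print("s",(p[:2]-CTR)@AX)
print(p, r.get_obs()["contact_force"]@[*AX,0])
t=cv2.resize(s["bgr"][280:370,150:430],None,fx=2.14,fy=2.14,interpolation=cv2.INTER_CUBIC)
a=cv2.imread("pics/s1.png"); print(t.shape,a.shape)
cv2.imwrite("pics/s1.png",cv2.resize(np.vstack([a[:400],t[:,:594]]),None,fx=1,fy=1))
E
```

```text
t 3.2 pos [0.4487 0.2276 0.0625] shift [0.5 0.7 0.1] roll 0.0002747080606786412 F [-0.19  0.84  0.34] gap 0.005
s -0.2812684114178336
[0.44863143 0.22797272 0.06255218] 0.8412734839769176
(193, 599, 3) (594, 594, 3)
```

View pics/s1.png

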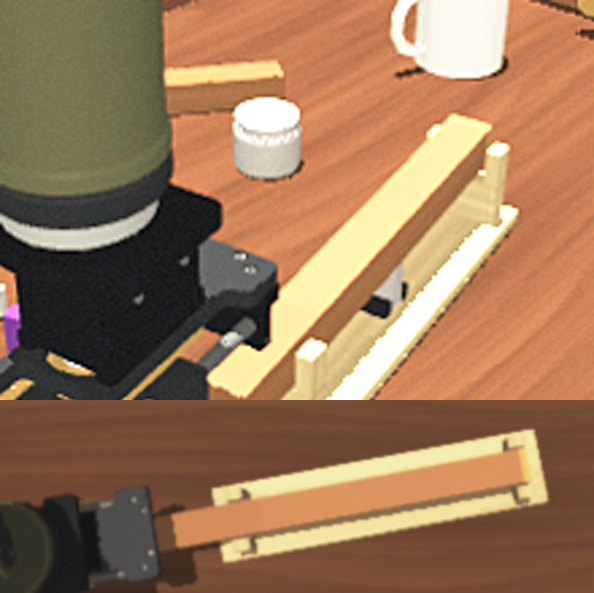

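The top strip shows the finger back against the tail, and the nose end is visible in the side view. I'll push gently and track the nose height.

Request:
step_arm(moves=[[0, 0, -3, 0], [0, 0, -3, 0], [0, 0, -3, 0], [0, 0, -3, 0], [0, 0, -3, 0], [0, 0, -3, 0], [0, 0, -3, 0], [0, 0, -3, 0]])

```text
time: 4.1
ee_pos: [0.4532, 0.2048, 0.063]
orientation: [-1.338, 1.119, 1.338]
contact_force: [-0.9, 3.7, 3.4]
finger_gap: 0.004
```

```bash
cat >> h.py <<'E'
def nose():
    o=r.get_obs(); p=o["ee_pos"]; st=(p[:2]-CTR)@AX+.015; sn=st+.4
    d=cam("side"); m=cv2.inRange(d["hsv"],(18,50,190),(35,255,255))
    def top(tilt,lat): 
        q=CTR+AX*sn+LAT*lat; return proj(d,[*q,.08+tilt*sn])[0]
    # topmost bright pixel near predicted left (far) corner
    print("t",round(o["time"],2),"tail s",round(st*1e3,1),"lat",round((p[:2]-CTR)@LAT*1e3,1),"F ax,z",round(o["contact_force"]@[*AX,0],2),round(o["contact_force"][2],2))
    for lat in(.015,-.015): print("  lat",lat,"tilted",top(.038,lat).round(1),"level",top(0,lat).round(1),"nose-low",top(-.038,lat).round(1))
    u,v=top(0,0).astype(int); sub=m[v-25:v+30,u-40:u+40]
    n,l,stt,_=cv2.connectedComponentsWithStats(sub); k=1+np.argmax(stt[1:,4]); ys,xs=np.where(l==k)
    y0=ys.min(); print("  top px row",y0+v-25,"cols",xs[ys==y0]+u-40, "per-col top rows:",{int(c+u-40):int(ys[xs==c].min()+v-25) for c in range(20,70,4) if (xs==c).any()})
    return d
E
python3 -c "from h import *; nose()"
```

```text
t 4.1 tail s -242.6 lat 1.1 F ax,z -3.79 3.44
  lat 0.015 tilted [402.1 236.8] level [401.9 239.5] nose-low [401.6 242.2]
  lat -0.015 tilted [416.5 240.7] level [416.2 243.5] nose-low [415.9 246.2]
  top px row 239 cols [400 401 402 403 404 405] per-col top rows: {388: 249, 392: 246, 396: 244, 400: 239, 404: 239, 408: 240, 412: 241}
```

Request:
step_arm(moves=[[-1, 0, 0, 0], [-0.1, 0, -2, 0], [-0.1, 0, -2, 0], [-0.1, 0, -2, 0], [-0.1, 0, -2, 0]])

```text
time: 4.65
ee_pos: [0.4541, 0.196, 0.0637]
orientation: [-1.338, 1.121, 1.338]
contact_force: [-0.2, 1.6, -1.6]
finger_gap: 0.008
```

```bash
python3 -c "from h import *; nose()"
```

```text
t 4.65 tail s -233.8 lat 0.4 F ax,z -1.57 -1.56
  lat 0.015 tilted [404.  234.9] level [403.7 237.8] nose-low [403.4 240.6]
  lat -0.015 tilted [418.2 238.8] level [417.9 241.7] nose-low [417.6 244.5]
  top px row 237 cols [402 403 404 405 406] per-col top rows: {390: 251, 394: 246, 398: 242, 402: 237, 406: 237, 410: 239, 414: 240}
```

Request:
step_arm(moves=[[-0.1, 0, -2, 0], [-0.1, 0, -2, 0], [0, 0, 0, 0]])

```text
time: 5.0
ee_pos: [0.455, 0.192, 0.0642]
orientation: [-1.338, 1.121, 1.337]
contact_force: [-0.4, 1.1, -0.8]
finger_gap: 0.009
```

```bash
python3 -c "from h import *; nose()"
```

```text
t 5.0 tail s -229.7 lat 0.7 F ax,z -1.12 -0.81
  lat 0.015 tilted [404.8 234.1] level [404.5 237. ] nose-low [404.2 239.9]
  lat -0.015 tilted [419.1 237.9] level [418.7 240.8] nose-low [418.4 243.7]
  top px row 236 cols [403 404 405 406] per-col top rows: {391: 246, 395: 245, 399: 241, 403: 236, 407: 237, 411: 238, 415: 239}
```

Request:
step_arm(moves=[[-0.1, 0, -2, 0], [-0.1, 0, -2, 0], [0, 0, 0, 0]])

```text
time: 5.35
ee_pos: [0.4557, 0.1882, 0.0644]
orientation: [-1.338, 1.121, 1.337]
contact_force: [0.2, 1.8, -1.1]
finger_gap: 0.007
```

```bash
python3 -c "from h import *; nose()"
```

```text
t 5.35 tail s -225.9 lat 0.7 F ax,z -1.75 -1.13
  lat 0.015 tilted [405.6 233.3] level [405.3 236.2] nose-low [405.  239.2]
  lat -0.015 tilted [419.8 237.1] level [419.5 240. ] nose-low [419.1 243. ]
  top px row 235 cols [404 405 406] per-col top rows: {392: 246, 396: 244, 400: 240, 404: 235, 408: 236, 412: 237, 416: 238}
```

Finger friction on the tail could hold off the tipping, so I'll back off after every small push.

Request:
step_arm(moves=[[0, 0, 3, 0], [0, 0, 0, 0], [0, 0, 0, 0], [0, 0, 0, 0]])

```text
time: 5.8
ee_pos: [0.4552, 0.1914, 0.0644]
orientation: [-1.338, 1.121, 1.338]
contact_force: [0.4, -0.1, -0.4]
finger_gap: 0.005
```

```bash
python3 -c "from h import *; nose()"
```

```text
t 5.8 tail s -229.1 lat 0.7 F ax,z 0.15 -0.36
  lat 0.015 tilted [405.  233.9] level [404.7 236.9] nose-low [404.4 239.7]
  lat -0.015 tilted [419.2 237.8] level [418.8 240.7] nose-low [418.5 243.6]
  top px row 235 cols [404 405 406 407] per-col top rows: {391: 246, 395: 245, 399: 241, 403: 236, 407: 235, 411: 237, 415: 238}
```

Request:
step_arm(moves=[[-0.1, 0, -2, 0], [-0.1, 0, -2, 0], [-0.1, 0, -2, 0], [0, 0, -1, 0], [0, 0, 3, 0], [0, 0, 0, 0], [0, 0, 0, 0], [0, 0, 0, 0]])

```text
time: 6.65
ee_pos: [0.4559, 0.1874, 0.0646]
orientation: [-1.338, 1.121, 1.338]
contact_force: [-0.2, -0.9, -0.3]
finger_gap: 0.002
```

```bash
python3 -c "from h import *; nose()"
```

```text
t 6.65 tail s -225.0 lat 0.7 F ax,z 0.82 -0.26
  lat 0.015 tilted [405.8 233.1] level [405.5 236.1] nose-low [405.2 239. ]
  lat -0.015 tilted [420.  236.9] level [419.6 239.9] nose-low [419.3 242.9]
  top px row 234 cols [405 406] per-col top rows: {392: 246, 396: 244, 400: 240, 404: 235, 408: 235, 412: 236, 416: 237}
```

Request:
step_arm(moves=[[-0.1, 0, -2, 0], [-0.1, 0, -2, 0], [-0.1, 0, -2, 0], [0, 0, -1, 0], [0, 0, 3, 0], [0, 0, 0, 0], [0, 0, 0, 0], [0, 0, 0, 0]])

```text
time: 7.5
ee_pos: [0.4566, 0.1834, 0.065]
orientation: [-1.338, 1.121, 1.338]
contact_force: [-0.4, -0.3, -0.0]
finger_gap: 0.003
```

```bash
sed -i 's/def nose():/def nose(back=.003):/; s/+.015; sn/+.015+back; sn/' h.py; python3 -c "from h import *; nose()"
```

```text
t 7.5 tail s -218.0 lat 0.7 F ax,z 0.18 -0.03
  lat 0.015 tilted [407.2 231.6] level [406.9 234.7] nose-low [406.6 237.8]
  lat -0.015 tilted [421.3 235.4] level [421.  238.5] nose-low [420.6 241.6]
  top px row 233 cols [406 407] per-col top rows: {393: 246, 397: 243, 401: 239, 405: 234, 409: 234, 413: 235, 417: 236}
```

Request:
step_arm(moves=[[-0.1, 0, -2, 0], [-0.1, 0, -2, 0], [-0.1, 0, -2, 0], [0, 0, -1, 0], [0, 0, 3, 0], [0, 0, 0, 0], [0, 0, 0, 0], [0, 0, 0, 0]])

```text
time: 8.35
ee_pos: [0.4573, 0.1795, 0.0653]
orientation: [-1.338, 1.121, 1.338]
contact_force: [0.8, -0.7, -0.4]
finger_gap: 0.007
```

```bash
python3 -c "from h import *; nose()"
```

```text
t 8.35 tail s -214.0 lat 0.7 F ax,z 0.84 -0.4
  lat 0.015 tilted [408.  230.8] level [407.7 233.9] nose-low [407.4 237. ]
  lat -0.015 tilted [422.1 234.5] level [421.7 237.7] nose-low [421.4 240.8]
  top px row 233 cols [406 407 408 409 410] per-col top rows: {394: 246, 398: 242, 402: 238, 406: 233, 410: 233, 414: 234, 418: 235}
```

Request:
step_arm(moves=[[-0.1, 0, -2, 0], [-0.1, 0, -2, 0], [-0.1, 0, -2, 0], [0, 0, -1, 0], [0, 0, 3, 0], [0, 0, 0, 0], [0, 0, 0, 0], [0, 0, 0, 0]])

```text
time: 9.2
ee_pos: [0.458, 0.1755, 0.0655]
orientation: [-1.338, 1.121, 1.338]
contact_force: [-0.1, 1.0, -0.2]
finger_gap: 0.003
```

```bash
python3 -c "from h import *; nose()"
```

```text
t 9.2 tail s -210.0 lat 0.7 F ax,z -0.99 -0.19
  lat 0.015 tilted [408.8 230. ] level [408.5 233.2] nose-low [408.2 236.3]
  lat -0.015 tilted [422.9 233.7] level [422.5 236.9] nose-low [422.1 240.1]
  top px row 232 cols [407 408 409 410] per-col top rows: {395: 245, 399: 241, 403: 237, 407: 232, 411: 233, 415: 234, 419: 235}
```

Request:
step_arm(moves=[[-0.1, 0, -2, 0], [-0.1, 0, -2, 0], [-0.1, 0, -2, 0], [0, 0, -1, 0], [0, 0, 3, 0], [0, 0, 0, 0], [0, 0, 0, 0], [0, 0, 0, 0]])

```text
time: 10.05
ee_pos: [0.4587, 0.1716, 0.0659]
orientation: [-1.338, 1.121, 1.338]
contact_force: [-0.3, -0.5, -0.3]
finger_gap: 0.005
```

```bash
python3 -c "from h import *; nose()"
```

```text
t 10.05 tail s -206.0 lat 0.7 F ax,z 0.45 -0.25
  lat 0.015 tilted [409.6 229.1] level [409.3 232.4] nose-low [408.9 235.6]
  lat -0.015 tilted [423.6 232.8] level [423.2 236.1] nose-low [422.9 239.4]
  top px row 231 cols [408 409 410] per-col top rows: {396: 244, 400: 240, 404: 236, 408: 231, 412: 232, 416: 233, 420: 234}
```

Request:
step_arm(moves=[[-0.1, 0, -2, 0], [-0.1, 0, -2, 0], [-0.1, 0, -2, 0], [0, 0, -1, 0], [0, 0, 3, 0], [0, 0, 0, 0], [0, 0, 0, 0], [0, 0, 0, 0]])

```text
time: 10.9
ee_pos: [0.4594, 0.1677, 0.0661]
orientation: [-1.338, 1.121, 1.338]
contact_force: [0.5, 0.0, 0.1]
finger_gap: 0.006
```

```bash
python3 -c "from h import *; nose()"
```

```text
t 10.9 tail s -202.0 lat 0.7 F ax,z 0.09 0.08
  lat 0.015 tilted [410.4 228.3] level [410.1 231.6] nose-low [409.7 234.9]
  lat -0.015 tilted [424.4 232. ] level [424.  235.3] nose-low [423.6 238.7]
  top px row 230 cols [409 410] per-col top rows: {396: 244, 400: 240, 404: 236, 408: 231, 412: 231, 416: 232, 420: 233}
```

Request:
step_arm(moves=[[-0.1, 0, -2, 0], [-0.1, 0, -2, 0], [-0.1, 0, -2, 0], [0, 0, -1, 0], [0, 0, 3, 0], [0, 0, 0, 0], [0, 0, 0, 0], [0, 0, 0, 0]])

```text
time: 11.75
ee_pos: [0.4601, 0.1637, 0.0664]
orientation: [-1.338, 1.121, 1.338]
contact_force: [0.9, -0.8, 0.1]
finger_gap: 0.004
```

```bash
python3 -c "from h import *; nose()"
```

```text
t 11.75 tail s -198.0 lat 0.7 F ax,z 0.91 0.12
  lat 0.015 tilted [411.2 227.5] level [410.8 230.9] nose-low [410.5 234.2]
  lat -0.015 tilted [425.2 231.1] level [424.7 234.6] nose-low [424.3 237.9]
  top px row 229 cols [410 411] per-col top rows: {397: 243, 401: 239, 405: 235, 409: 230, 413: 230, 417: 231, 421: 232}
```

Request:
step_arm(moves=[[-0.1, 0, -2, 0], [-0.1, 0, -2, 0], [-0.1, 0, -2, 0], [0, 0, -1, 0], [0, 0, 3, 0], [0, 0, 0, 0], [0, 0, 0, 0], [0, 0, 0, 0]])

```text
time: 12.6
ee_pos: [0.4608, 0.1598, 0.0667]
orientation: [-1.338, 1.121, 1.338]
contact_force: [0.4, 0.4, 0.3]
finger_gap: 0.006
```

```bash
python3 -c "from h import *; nose()"
```

```text
t 12.6 tail s -194.0 lat 0.7 F ax,z -0.37 0.32
  lat 0.015 tilted [412.  226.7] level [411.6 230.2] nose-low [411.3 233.6]
  lat -0.015 tilted [425.9 230.3] level [425.5 233.8] nose-low [425.1 237.2]
  top px row 229 cols [410 411 412 413 414] per-col top rows: {398: 242, 402: 238, 406: 234, 410: 229, 414: 229, 418: 230, 422: 231}
```

Request:
step_arm(moves=[[-0.1, 0, -2, 0], [-0.1, 0, -2, 0], [-0.1, 0, -2, 0], [0, 0, -1, 0], [0, 0, 3, 0], [0, 0, 0, 0], [0, 0, 0, 0], [0, 0, 0, 0]])

```text
time: 13.45
ee_pos: [0.4615, 0.1558, 0.067]
orientation: [-1.338, 1.121, 1.338]
contact_force: [-0.4, -0.2, -0.0]
finger_gap: 0.006
```

```bash
python3 -c "from h import *; nose()"
```

```text
t 13.45 tail s -190.0 lat 0.7 F ax,z 0.08 -0.01
  lat 0.015 tilted [412.8 225.9] level [412.4 229.4] nose-low [412.  232.9]
  lat -0.015 tilted [426.6 229.5] level [426.2 233. ] nose-low [425.8 236.5]
  top px row 228 cols [411 412 413 414] per-col top rows: {399: 241, 403: 237, 407: 233, 411: 228, 415: 229, 419: 230, 423: 231}
```

Request:
step_arm(moves=[[-0.1, 0, -2, 0], [-0.1, 0, -2, 0], [-0.1, 0, -2, 0], [0, 0, -1, 0], [0, 0, 3, 0], [0, 0, 0, 0], [0, 0, 0, 0], [0, 0, 0, 0]])

```text
time: 14.3
ee_pos: [0.4622, 0.1519, 0.0673]
orientation: [-1.338, 1.121, 1.338]
contact_force: [-0.2, -0.5, -0.0]
finger_gap: 0.001
```

```bash
python3 -c "from h import *; nose()"
```

```text
t 14.3 tail s -186.0 lat 0.7 F ax,z 0.48 -0.01
  lat 0.015 tilted [413.5 225.1] level [413.1 228.7] nose-low [412.8 232.2]
  lat -0.015 tilted [427.4 228.7] level [426.9 232.3] nose-low [426.5 235.8]
  top px row 227 cols [412 413 414] per-col top rows: {399: 241, 403: 237, 407: 233, 411: 229, 415: 228, 419: 229, 423: 230}
```

Request:
step_arm(moves=[[-0.1, 0, -2, 0], [-0.1, 0, -2, 0], [-0.1, 0, -2, 0], [0, 0, -1, 0], [0, 0, 3, 0], [0, 0, 0, 0], [0, 0, 0, 0], [0, 0, 0, 0]])

```text
time: 15.15
ee_pos: [0.4628, 0.1479, 0.0676]
orientation: [-1.338, 1.121, 1.338]
contact_force: [0.7, 0.3, -0.1]
finger_gap: 0.004
```

```bash
python3 -c "from h import *; nose()"
```

```text
t 15.15 tail s -182.0 lat 0.7 F ax,z -0.15 -0.09
  lat 0.015 tilted [414.3 224.3] level [413.9 227.9] nose-low [413.5 231.5]
  lat -0.015 tilted [428.1 227.9] level [427.7 231.5] nose-low [427.2 235.1]
  top px row 226 cols [413 414] per-col top rows: {400: 240, 404: 236, 408: 232, 412: 228, 416: 227, 420: 228, 424: 229}
```

Request:
step_arm(moves=[[-0.1, 0, -2, 0], [-0.1, 0, -2, 0], [-0.1, 0, -2, 0], [0, 0, 3, 0], [0, 0, 0, 0], [0, 0, 0, 0], [0, 0, 0, 0], [0, 0, 0, 0]])

```text
time: 16.0
ee_pos: [0.4634, 0.1451, 0.0679]
orientation: [-1.338, 1.121, 1.338]
contact_force: [0.6, -0.0, 0.2]
finger_gap: 0.004
```

```bash
python3 -c "from h import *; nose()"
```

```text
t 16.0 tail s -179.1 lat 0.7 F ax,z 0.13 0.15
  lat 0.015 tilted [414.8 223.8] level [414.4 227.4] nose-low [414.1 231. ]
  lat -0.015 tilted [428.6 227.3] level [428.2 231. ] nose-low [427.7 234.6]
  top px row 226 cols [413 414 415 416 417] per-col top rows: {401: 239, 405: 235, 409: 231, 413: 226, 417: 226, 421: 227, 425: 228}
```

Request:
step_arm(moves=[[-0.1, 0, -2, 0], [-0.1, 0, -2, 0], [-0.1, 0, -2, 0], [0, 0, 3, 0], [0, 0, 0, 0], [0, 0, 0, 0], [0, 0, 0, 0], [0, 0, 0, 0]])

```text
time: 16.85
ee_pos: [0.4639, 0.1421, 0.0682]
orientation: [-1.338, 1.121, 1.338]
contact_force: [0.2, -0.3, -0.0]
finger_gap: 0.002
```

```bash
python3 -c "from h import *; nose()"
```

```text
t 16.85 tail s -176.1 lat 0.7 F ax,z 0.31 -0.05
  lat 0.015 tilted [415.4 223.2] level [415.  226.9] nose-low [414.6 230.5]
  lat -0.015 tilted [429.2 226.7] level [428.7 230.4] nose-low [428.3 234.1]
  top px row 226 cols [414 415] per-col top rows: {401: 240, 405: 236, 409: 232, 413: 228, 417: 227, 421: 228, 425: 229}
```

Request:
step_arm(moves=[[0, 0, 1, 0], [0, 0, 0, 0], [0, 0, 0, 0], [0, 0, 0, 0], [0, 0, 0, 0], [0, 0, 0, 0]])

```text
time: 17.5
ee_pos: [0.4637, 0.1433, 0.0683]
orientation: [-1.338, 1.121, 1.338]
contact_force: [-0.6, 0.4, 0.7]
finger_gap: 0.003
```

```bash
python3 -c "from h import *; nose(.004)"
```

```text
t 17.5 tail s -176.2 lat 0.7 F ax,z -0.51 0.66
  lat 0.015 tilted [415.4 223.2] level [415.  226.9] nose-low [414.6 230.6]
  lat -0.015 tilted [429.2 226.7] level [428.7 230.4] nose-low [428.2 234.2]
  top px row 226 cols [414 415 416 417] per-col top rows: {401: 239, 405: 235, 409: 231, 413: 228, 417: 226, 421: 227, 425: 228}
```

Request:
step_arm(moves=[[0, 0, 0, 0], [0, 0, 0, 0], [0, 0, 0, 0], [0, 0, 0, 0], [0, 0, 0, 0], [0, 0, 0, 0]])

```text
time: 18.15
ee_pos: [0.4637, 0.1433, 0.0683]
orientation: [-1.338, 1.121, 1.338]
contact_force: [0.2, -0.6, 0.2]
finger_gap: 0.005
```

```bash
python3 -c "
from h import *
d=nose(.004); cv2.imwrite('pics/s2.png',cv2.resize(d['bgr'][205:345,300:450],None,fx=4,fy=4,interpolation=cv2.INTER_CUBIC))"
```

```text
t 18.15 tail s -176.3 lat 0.7 F ax,z 0.62 0.17
  lat 0.015 tilted [415.4 223.2] level [415.  226.9] nose-low [414.6 230.6]
  lat -0.015 tilted [429.2 226.7] level [428.7 230.5] nose-low [428.2 234.2]
  top px row 227 cols [414 415 416 417 418] per-col top rows: {401: 240, 405: 236, 409: 232, 413: 228, 417: 227, 421: 228, 425: 229}
```

View pics/s2.png

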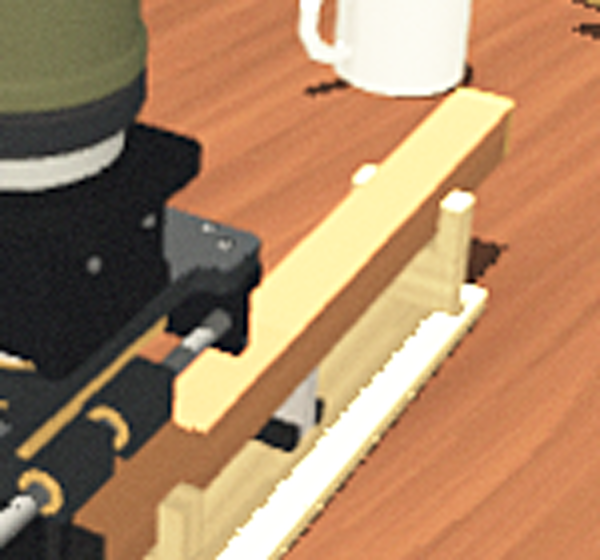

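The blank has lifted off the tail rest and is rocking, a bit tail-low. That means its balance point is near the tailward edge of the flat, so I'll nudge it about 3 mm further from slightly lower on the tail.

Request:
step_arm(moves=[[8, 0, 0, 0], [0, 0, -2, 0], [0, 0, -1, 0], [0, 0, -1, 0], [0, 0, -1, 0], [0, 0, -1, 0], [0, 0, -1, 0], [0, 0, 3, 0]])

```text
time: 19.0
ee_pos: [0.4646, 0.1383, 0.0603]
orientation: [-1.338, 1.122, 1.337]
contact_force: [0.2, 0.1, 0.3]
finger_gap: 0.005
```

Request:
step_arm(moves=[[0, 0, 3, 0], [0, 0, 0, 0], [0, 0, 0, 0], [0, 0, 0, 0], [0, 0, 0, 0], [0, 0, 0, 0], [0, 0, 0, 0], [0, 0, 0, 0]])

```text
time: 19.8
ee_pos: [0.4639, 0.1423, 0.0603]
orientation: [-1.338, 1.121, 1.338]
contact_force: [-0.3, 0.1, -0.5]
finger_gap: 0.003
```

```bash
python3 -c "from h import *; nose(.006)"
```

```text
t 19.8 tail s -173.2 lat 0.7 F ax,z -0.13 -0.52
  lat 0.015 tilted [416.  222.6] level [415.5 226.4] nose-low [415.1 230.1]
  lat -0.015 tilted [429.7 226.1] level [429.2 229.9] nose-low [428.8 233.6]
  top px row 228 cols [415 416 417 418] per-col top rows: {402: 240, 406: 237, 410: 233, 414: 229, 418: 228, 422: 229, 426: 230}
```

Request:
step_arm(moves=[[0, 0, 0, 0], [0, 0, 0, 0], [0, 0, 0, 0], [0, 0, 0, 0], [0, 0, 0, 0]])

```text
time: 20.35
ee_pos: [0.4639, 0.1423, 0.0603]
orientation: [-1.338, 1.121, 1.338]
contact_force: [-0.0, 0.2, -0.5]
finger_gap: 0.005
```

```bash
python3 -c "from h import *; nose(.006)"
```

```text
t 20.35 tail s -173.2 lat 0.7 F ax,z -0.16 -0.54
  lat 0.015 tilted [416.  222.6] level [415.5 226.4] nose-low [415.1 230.1]
  lat -0.015 tilted [429.7 226.1] level [429.2 229.9] nose-low [428.8 233.6]
  top px row 228 cols [415 416 417 418] per-col top rows: {402: 240, 406: 237, 410: 233, 414: 229, 418: 228, 422: 229, 426: 230}
```

Request:
step_arm(moves=[[0, 0, -3, 0], [0, 0, -1.5, 0], [0, 0, -1, 0], [0, 0, -1, 0], [0, 0, -1, 0], [0, 0, 3, 0], [0, 0, 20, 0], [-20, 0, 20, 0]])

```text
time: 21.2
ee_pos: [0.4557, 0.176, 0.0782]
orientation: [-1.337, 1.127, 1.339]
contact_force: [-0.0, -0.9, 0.0]
finger_gap: 0.008
```

Request:
step_arm(moves=[[-45, 0, 0, 0], [-45, 0, 0, 0], [-45, 0, 0, 0], [0, -40, -15, 0], [0, -40, -10, 0], [0, -40, -10, 0], [0, -40, 0, 0], [0, 0, 0, 0]])

```text
time: 22.0
ee_pos: [0.6245, 0.1703, 0.2125]
orientation: [-1.339, 1.125, 1.336]
contact_force: [-0.2, -0.1, -0.7]
finger_gap: 0.006
```

Run:
```python
from h import *
np.set_printoptions(precision=4,suppress=True)
goto([.688,.138,.2],[.1,-.995])
w=cam("wrist"); cv2.imwrite("pics/w1.png",w["bgr"]); np.save("w1.npy",{k:w[k] for k in("R","t","K","d")},allow_pickle=True)
print(proj(w,[.688,.138,.04]))
d=cam("side"); b=blobs(d,(0,0,0),(180,255,60),(230,240,420,460),2)
for c in b: print(cv2.boundingRect(c),cv2.contourArea(c))
```

```text
t 22.0 pos [0.6245 0.1703 0.2125] shift [ 12.5 -56.9 -42.8] roll 0.07457777197679061 F [-0.17 -0.12 -0.67] gap 0.006
[[276.0965 278.6335]]
(305, 328, 22, 28) 429.5
(232, 249, 46, 22) 338.0
```

View pics/w1.png

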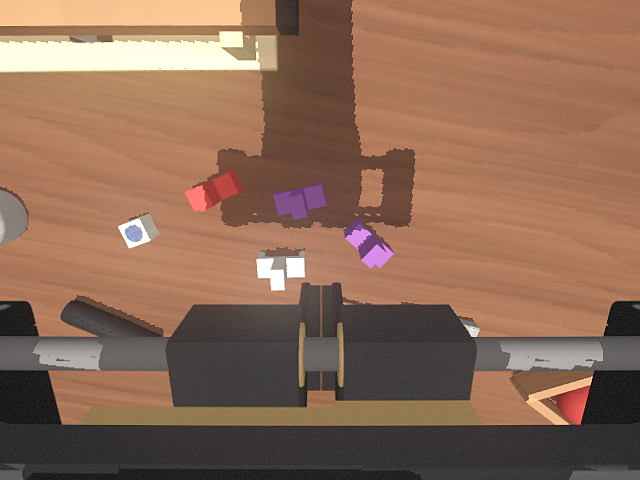

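The wrist view shows the silver marker at (281,267), with its bridge spanning columns 257 to 305 and its fin end near (278,290). The purple saddles are at (300,200) and (368,245) and the red one is at (213,190).

Run:
```python
from h import *
np.set_printoptions(precision=4,suppress=True)
w=np.load("w1.npy",allow_pickle=True).item(); im=cv2.imread("pics/w1.png"); w["hsv"]=cv2.cvtColor(im,cv2.COLOR_BGR2HSV)
m=(cv2.inRange(w["hsv"],(0,0,215),(180,45,255))[240:300,245:320]>0).astype(int)
for y in range(0,60,2): print(240+y,"".join(".#"[v] for v in m[y]))
print(w["hsv"][262:292:4,278])
```

```text
240 ...........................................................................
242 ...........................................................................
244 ...........................................................................
246 ...........................................................................
248 ...........................................................................
250 ...........................................................................
252 ...........................................................................
254 ...........................................................................
256 ...........................................................................
258 .......................#####.............##################................
260 ...........##################............##################................
262 ............################.............##################................
264 ............###############..............##################................
266 ............##############................##############
[... 720 characters left out ...]
...................
286 ..........................#############....................................
288 ..........................##############...................................
290 ...........................#....#..........................................
292 ...........................................................................
294 ...........................................................................
296 ...........................................................................
298 ...........................................................................
[[ 15  26 160]
 [ 11  25 161]
 [  0   0 255]
 [  0   0 255]
 [  0   0 255]
 [  0   0 255]
 [  0   0 255]
 [ 11  55 209]]
```

Run:
```python
from h import *
np.set_printoptions(precision=4,suppress=True)
w=np.load("w1.npy",allow_pickle=True).item()
F=plane(w,[(270,269.5),(284,269.5),(284.5,289.5),(271,290)],.052); print(F,F.mean(0))
B=plane(w,[(256.5,259),(304,258),(305,277),(258,277.5)],.022); print(B,B.mean(0), np.linalg.norm(B[0]-B[1]),np.linalg.norm(B[1]-B[2]))
y=(B[1]+B[2]-B[0]-B[3])[:2]; y/=np.linalg.norm(y); print("ydir",y)
c=(F.mean(0)+B.mean(0))/2; print(c)
goto([*c[:2],.11],y)
```

```text
[[0.6749 0.132  0.052 ]
 [0.6727 0.1444 0.052 ]
 [0.692  0.1477 0.052 ]
 [0.6947 0.1356 0.052 ]] [0.6836 0.14   0.052 ]
[[0.6788 0.1153 0.022 ]
 [0.6696 0.1607 0.022 ]
 [0.6892 0.1649 0.022 ]
 [0.6979 0.1192 0.022 ]] [0.6839 0.14   0.022 ] 0.046373774542032 0.019985248551573007
ydir [-0.1926  0.9813]
[0.6837 0.14   0.037 ]
t 22.1 pos [0.6212 0.1704 0.2138] shift [103.7 -56.5 -40.6] roll -0.018130758668646774 F [-0.48  0.09 -0.01] gap 0.004
```

The arm was still settling when that was taken, so I'll remeasure now it is still.

Run:
```python
from h import *
np.set_printoptions(precision=4,suppress=True)
print(r.get_obs()["ee_pos"],r.get_obs()["dq"].round(3))
w=cam("wrist")
m=(cv2.inRange(w["hsv"],(0,0,215),(180,45,255))>0).astype(np.uint8)
sub=m[230:310,240:330]; ys,xs=np.where(sub)
print(xs.min()+240,xs.max()+240,ys.min()+230,ys.max()+230)
fy=np.where(sub[:,30:46].sum(1)>=10)[0]+230; print("fin rows",fy.min(),fy.max())
y1=ys.max(); fx=np.where(sub[y1-4])[0]+240; print("fin cols",fx.min(),fx.max())
by=[ (np.where(sub[:,c])[0].min()+230,np.where(sub[:,c])[0].max()+230) for c in (22,60)]; print("bridge rows",by)
F=plane(w,[(fx.mean(),(fy.min()+fy.max())/2)],.052)
B=plane(w,[((xs.min()+xs.max())/2+240,np.mean(by))],.022); print(F,B)
goto([*((F+B)[0,:2]/2),.11],[-.1926,.9813])
```

```text
[0.6212 0.1704 0.2138] [-0.008 -0.051 -0.004  0.031  0.001  0.005 -0.   ]
256 303 261 292
fin rows 273 292
fin cols 270 283
bridge rows [(np.int64(262), np.int64(280)), (np.int64(261), np.int64(279))]
[[0.6834 0.1398 0.052 ]] [[0.6836 0.1394 0.022 ]]
t 22.15 pos [0.6207 0.1704 0.2145] shift [104.5 -56.6 -41.2] roll -0.01782144832213506 F [-0.46  0.2   0.12] gap 0.008
```

Request:
step_arm(moves=[[20, -20, -14, 0], [30, -20, -14, 0], [30, -16.6, -13.2, -0.02], [24, 0, 0, 0], [0, 0, 0, 0], [0, 0, 0, 0], [0, 0, 0, 0]], fingers=0.5)

```text
time: 22.85
ee_pos: [0.6848, 0.1412, 0.114]
orientation: [-1.354, 1.106, 1.351]
contact_force: [-0.2, -0.9, 0.7]
finger_gap: 0.483
```

```bash
python3 -c "
from h import *
goto([.6835,.1396,.036],[-.1926,.9813])"
```

```text
t 22.85 pos [0.6848 0.1412 0.114 ] shift [78.   1.9 -1.4] roll 0.0034789955561977948 F [-0.23 -0.88  0.74] gap 0.483
```

Request:
step_arm(moves=[[30, 0, -1, 0], [28, 0, 0, 0], [12, 0, 0, 0], [6, 0, 0, 0], [2, 0, 0, 0], [0, 0, 0, 0]])

```text
time: 23.45
ee_pos: [0.6854, 0.1395, 0.0347]
orientation: [-1.353, 1.108, 1.351]
contact_force: [-0.1, 0.7, 0.5]
finger_gap: 0.5
```

Request:
step_arm(moves=[[0, 0, 0, 0], [0, 0, 0, 0], [0, 0, 0, 0], [0, 0, 0, 0], [0, 0, 0, 0]], fingers=1)

```text
time: 23.95
ee_pos: [0.6845, 0.1392, 0.0334]
orientation: [-1.352, 1.11, 1.352]
contact_force: [0.1, 0.5, 1.5]
finger_gap: 0.132
```

```bash
python3 -c "
from h import *
goto([.6835,.1396,.036],[-.1926,.9813])
d=cam('side');cv2.imwrite('pics/s3.png',cv2.resize(d['bgr'][180:360,190:440],None,fx=3,fy=3))"
```

```text
t 23.95 pos [0.6845 0.1392 0.0334] shift [-2.6  0.9  0.6] roll 0.002360436402117916 F [0.08 0.49 1.51] gap 0.132
```

View pics/s3.png

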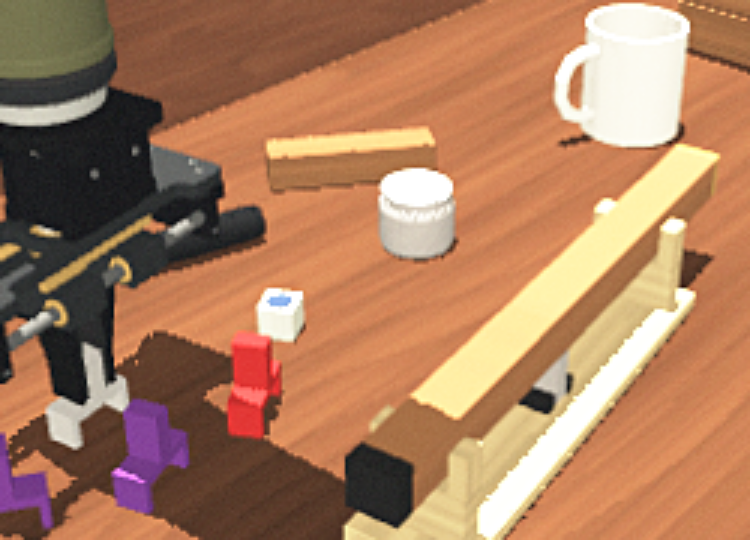

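The marker's fin is gripped (gap ≈ 11.5 mm) and the blank still balances level, clear of the tail rest. Now lift, turn and carry.

Request:
step_arm(moves=[[-10, 0, 0, 0], [-35, 0, 0, 0], [-45, 0, 0, 0], [-40, 0, 0, 0], [0, 0, 0, 0.14], [0, 0, 0, 0.145], [0, 0, 0, 0.145], [0, 0, 0, 0.145]])

```text
time: 24.8
ee_pos: [0.6845, 0.1392, 0.1641]
orientation: [-0.921, 1.366, 0.921]
contact_force: [1.1, -0.1, -0.7]
finger_gap: 0.139
```

Request:
step_arm(moves=[[0, 0, 0, 0.145], [0, 0, 0, 0.145], [0, 0, 0, 0.145], [0, 0, 0, 0.145], [0, 0, 0, 0.145], [0, 0, 0, 0.145], [0, 0, 0, 0.14], [0, 0, 0, 0]])

```text
time: 25.6
ee_pos: [0.6844, 0.1394, 0.1638]
orientation: [-0.143, 1.566, 0.143]
contact_force: [-0.6, -0.1, 0.5]
finger_gap: 0.137
```

```bash
python3 -c "
from h import *
goto([*CTR,.150],LAT)"
```

```text
t 25.6 pos [0.6844 0.1394 0.1638] shift [  13.7 -151.5 -218.4] roll 0.006377074688119988 F [-0.59 -0.12  0.48] gap 0.137
```

Request:
step_arm(moves=[[0, -20, -28, 0], [0, -28, -41, 0], [0, -28, -41, 0], [0, -28, -41, 0], [0, -28, -41, 0], [0, -19.5, -26.5, 0.006], [0, 0, 0, 0], [0, 0, 0, 0]])

```text
time: 26.4
ee_pos: [0.4972, -0.0494, 0.1641]
orientation: [-0.138, 1.564, 0.141]
contact_force: [0.1, 0.1, -0.1]
finger_gap: 0.138
```

Request:
step_arm(moves=[[10, 0, 0, 0], [10, 0, 0, 0], [8, 0, 0, 0], [0, 0, 0, 0], [0, 0, 0, 0], [0, 0, 0, 0]])

```text
time: 27.0
ee_pos: [0.4973, -0.0494, 0.1354]
orientation: [-0.139, 1.566, 0.138]
contact_force: [-0.5, -0.4, -0.2]
finger_gap: 0.132
```

```bash
python3 -c "
from h import *
goto([*CTR,.0974],LAT)
o=r.get_obs();print('along',(o['ee_pos'][:2]-CTR)@AX*1e3,'lat',(o['ee_pos'][:2]-CTR)@LAT*1e3)
d=cam('side');s=cam('top');w=cam('wrist')
z=lambda im,f:cv2.resize(im,None,fx=f,fy=f,interpolation=cv2.INTER_CUBIC)
a=z(d['bgr'][220:390,260:450],2.1);b=z(s['bgr'][270:370,230:420],2.1)
cv2.imwrite('pics/p1.png',np.hstack([np.vstack([a,b])[:480], z(w['bgr'],.6)[:, :].copy() if 0 else w['bgr'][:,200:600]])[:600,:800])
cv2.imwrite('pics/wp.png',w['bgr'])
print(proj(d,[*CTR,.05]),proj(w,[*CTR,.08]))"
```

```text
t 27.0 pos [ 0.4973 -0.0494  0.1354] shift [38.   0.3 -0.1] roll 0.0006855751335685945 F [-0.48 -0.43 -0.22] gap 0.132
along 0.3062256922806847 lat 0.13698561119590855
[[370.90244432 293.19381599]] [[320.22488638 266.21339967]]
```

View pics/p1.png

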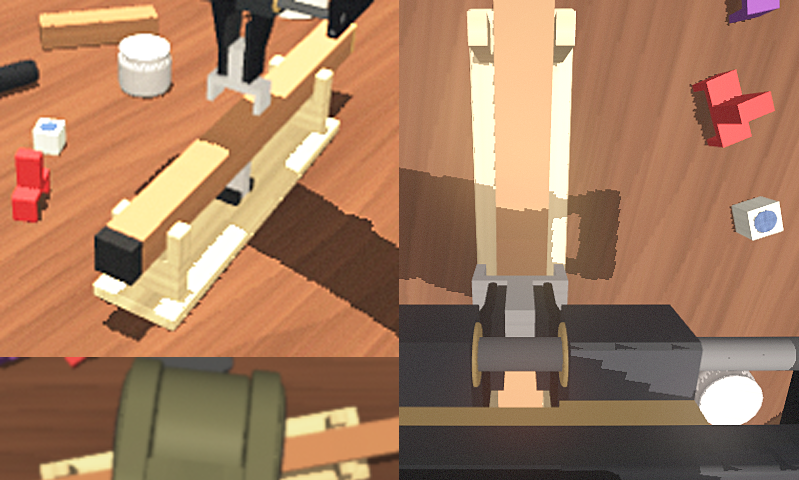

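The wrist view shows the held saddle at image columns 274–369, straddling the blank at columns 297–354, and the blank is level. I'll check the along position on the blade and the sideways centring numerically.

Run:
```python
from h import *
np.set_printoptions(precision=4,suppress=True)
d=cam("side"); w=cam("wrist")
W=lambda s,l,z: [*(CTR+AX*s+LAT*l),z]
for z in(.025,.035,.045): print("pred blade edges z",z,proj(d,[W(-.006,-.013,z),W(.006,-.013,z),W(.006,.013,z)]).round(1).tolist())
g=d["hsv"]
for y in range(298,318,2):
    print(y,[f"{g[y,x,1]}/{g[y,x,2]}" for x in range(358,392,2)])
# blank lateral in wrist: edges by saturation along rows
for y in(120,200,250):
    print(y,[tuple(w["hsv"][y,x].tolist()) for x in range(284,376,6)])
for y in(268,274,284,295): print(y,[tuple(w["hsv"][y,x].tolist()) for x in list(range(268,284,3))+list(range(360,376,3))])
print("marker legs pred",proj(w,[W(-.010,-.023,.124),W(-.010,.023,.124),W(-.010,-.023,.102),W(-.010,.023,.102)]).round(1).tolist())
for s in(-.1,-.05,-.03): print("blank pred",proj(w,[W(s,-.015,.08),W(s,.015,.08)]).round(1).tolist())
```

```text
pred blade edges z 0.025 [[375.2, 309.1], [378.4, 305.6], [365.2, 301.0]]
pred blade edges z 0.035 [[375.6, 304.4], [378.7, 301.0], [365.4, 296.3]]
pred blade edges z 0.045 [[375.9, 299.7], [379.1, 296.2], [365.7, 291.6]]
298 ['85/255', '88/255', '88/255', '158/227', '146/159', '147/166', '142/172', '143/166', '144/165', '142/158', '33/191', '101/233', '99/224', '100/220', '102/224', '96/231', '96/220']
300 ['90/255', '81/255', '151/234', '148/157', '141/170', '145/171', '146/168', '147/163', '139/161', '30/196', '30/193', '104/230', '97/220', '98/224', '100/229', '98/222', '96/215']
302 ['82/255', '155/228', '146/162', '149/168', '147/172', '143/170', '150/162', '144/161', '32/207', '32/201', '39/194', '104/221', '97/225', '94/230', '99/224', '99/213', '101/212']
304 ['157/226', '149/159', '147/168', '146/170', '144/165', '150/161', '153/160', '30/204', '29/209', '31/196', '35/173', '107/174', '97/233', '99/224', '98/214', '100/205', '105/216']
306 ['145/157', '147/168', '149/170', '146/166', '150/163', '151/162', '34/205', '28/207', '27/209', '31/198', '29/161', '86/65', '101/235',
[... 1964 characters left out ...]
22, 154), (14, 24, 157), (15, 28, 162), (16, 31, 158), (15, 16, 158), (12, 121, 171), (12, 118, 168), (13, 115, 124)]
284 [(8, 113, 97), (10, 129, 95), (16, 18, 182), (11, 19, 184), (14, 19, 178), (10, 17, 177), (12, 24, 178), (16, 24, 180), (12, 21, 181), (10, 82, 167), (12, 118, 167), (11, 118, 169)]
295 [(9, 104, 91), (7, 107, 93), (11, 20, 179), (12, 21, 180), (9, 20, 181), (13, 23, 181), (11, 20, 181), (13, 20, 183), (14, 18, 182), (10, 108, 166), (10, 123, 162), (11, 113, 171)]
marker legs pred [[272.1, 280.1], [368.5, 280.2], [277.2, 263.7], [363.5, 263.8]]
blank pred [[291.6, 86.2], [349.4, 86.2]]
blank pred [[293.5, 182.5], [347.3, 182.6]]
blank pred [[294.2, 217.4], [346.6, 217.5]]
```

Run:
```python
from h import *
w=cam("wrist")
W=lambda s,l,z: [*(CTR+AX*s+LAT*l),z]
for l in(-.023,.023):
    print(l,"board end z12",proj(w,[W(-.155,l,.012)]).round(1).tolist(),"cheek top s-138,-122",proj(w,[W(-.138,l,.071),W(-.122,l,.071)]).round(1).tolist(),"cheek bottom front",proj(w,[W(-.122,l,.012)]).round(1).tolist())
    c=int(proj(w,[W(-.13,l,.071)])[0,0])
    print(c,[int(w["hsv"][y,c,2]) for y in range(0,64,2)],[int(w["hsv"][y,c,1]) for y in range(0,64,2)])
```

```text
-0.023 board end z12 [[285.3, 5.6]] cheek top s-138,-122 [[275.9, 8.4], [276.8, 42.8]] cheek bottom front [[286.6, 60.9]]
276 [183, 184, 182, 182, 165, 255, 255, 255, 255, 255, 255, 255, 255, 255, 255, 255, 255, 255, 255, 255, 255, 255, 255, 146, 159, 163, 157, 160, 194, 213, 208, 202] [125, 126, 126, 129, 121, 31, 43, 43, 45, 45, 45, 43, 42, 39, 35, 34, 32, 34, 36, 38, 41, 42, 44, 105, 93, 89, 93, 94, 85, 78, 82, 86]
0.023 board end z12 [[356.0, 5.7]] cheek top s-138,-122 [[365.5, 8.6], [364.4, 43.0]] cheek bottom front [[354.7, 61.0]]
364 [164, 165, 160, 159, 190, 255, 255, 255, 255, 255, 255, 255, 255, 255, 255, 255, 255, 255, 255, 255, 255, 255, 255, 125, 141, 145, 142, 150, 149, 141, 124, 255] [121, 119, 124, 132, 101, 32, 40, 39, 40, 44, 45, 41, 39, 36, 33, 31, 31, 34, 33, 34, 37, 41, 41, 94, 87, 88, 88, 83, 82, 92, 107, 27]
```

Against the wrist view, the stand sits about 1 mm noseward and the blank about 1.2 mm toward +lat of my estimate. I'll correct for both, then lower.

Request:
step_arm(moves=[[0, -0.8, 1.2, 0], [10, 0, 0, 0], [8, 0, 0, 0], [6, 0, 0, 0], [4, 0, 0, 0], [2, 0, 0, 0], [0, 0, 0, 0], [0, 0, 0, 0]])

```text
time: 28.1
ee_pos: [0.4985, -0.0499, 0.1054]
orientation: [-0.138, 1.566, 0.138]
contact_force: [-0.6, 0.1, 0.3]
finger_gap: 0.136
```

```bash
python3 -c "
from h import *
goto([*CTR,.0974],LAT)
d=cam('side');w=cam('wrist')
z=lambda im,f:cv2.resize(im,None,fx=f,fy=f,interpolation=cv2.INTER_CUBIC)
cv2.imwrite('pics/p2.png',np.hstack([z(d['bgr'][230:390,280:440],3),w['bgr'][:,200:500]]))"
```

```text
t 28.1 pos [ 0.4985 -0.0499  0.1054] shift [ 8.   1.1 -1.3] roll 0.0004629876605022343 F [-0.64  0.05  0.31] gap 0.136
```

View pics/p2.png

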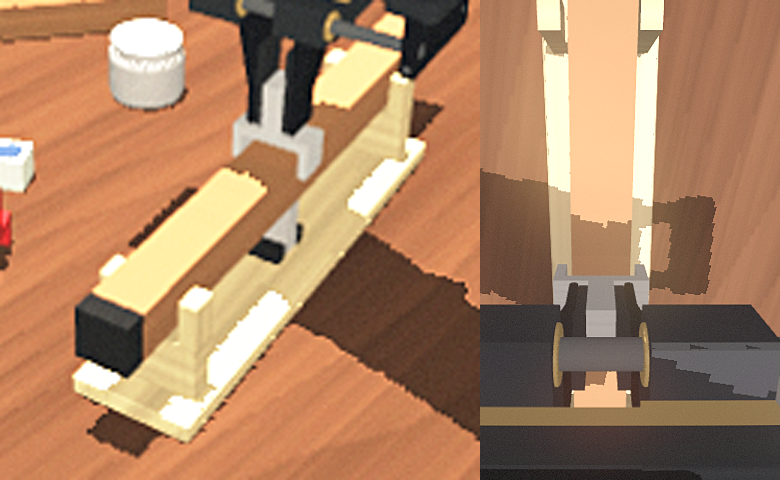

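The legs straddle the blank centrally (wrist: marker 553–648, blank about 571–633). I'll lower it the last few millimetres.

Request:
step_arm(moves=[[2, 0, 0.4, 0], [2, 0, 0, 0], [1.5, 0, 0, 0], [0.5, 0, 0, 0], [0.5, 0, 0, 0], [0, 0, 0, 0], [0, 0, 0, 0]])

```text
time: 28.9
ee_pos: [0.4987, -0.0498, 0.0988]
orientation: [-0.138, 1.566, 0.138]
contact_force: [-0.6, -0.4, -0.3]
finger_gap: 0.136
```

Request:
step_arm(moves=[[0.5, 0, 0, 0], [0, 0, 0, 0], [0, 0, 0, 0]])

```text
time: 29.2
ee_pos: [0.4987, -0.0498, 0.0983]
orientation: [-0.138, 1.566, 0.138]
contact_force: [1.6, -0.4, -0.8]
finger_gap: 0.137
```

```bash
python3 -c "
from h import *
goto([*CTR,.0974],LAT)
d=cam('side')
m=d['hsv']; 
x=cam('side'); print([int(v) for v in x['hsv'][215:250,417,2]])"
```

```text
t 29.2 pos [ 0.4987 -0.0498  0.0983] shift [ 0.9  1.  -1.5] roll 0.0005208035329795635 F [ 1.57 -0.43 -0.75] gap 0.137
[165, 38, 50, 49, 47, 49, 50, 49, 48, 52, 47, 47, 47, 48, 49, 53, 45, 54, 58, 51, 52, 51, 56, 48, 57, 47, 29, 30, 29, 34, 38, 33, 32, 31, 35]
```

Request:
step_arm(moves=[[0.5, 0, 0, 0], [0, 0, 0, 0], [0, 0, 0, 0]])

```text
time: 29.6
ee_pos: [0.4987, -0.0498, 0.0978]
orientation: [-0.138, 1.566, 0.138]
contact_force: [-0.9, 0.2, -0.5]
finger_gap: 0.132
```

Request:
step_arm(moves=[[0.4, 0, 0, 0], [0, 0, 0, 0], [0, 0, 0, 0]])

```text
time: 29.9
ee_pos: [0.4987, -0.0498, 0.0973]
orientation: [-0.138, 1.566, 0.138]
contact_force: [0.1, 0.2, -0.1]
finger_gap: 0.137
```

Request:
step_arm(moves=[[0.5, 0, 0, 0], [0, 0, 0, 0], [0, 0, 0, 0]])

```text
time: 30.2
ee_pos: [0.4988, -0.0498, 0.0972]
orientation: [-0.138, 1.566, 0.138]
contact_force: [-1.9, -0.2, 6.6]
finger_gap: 0.135
```

```bash
python3 -c "
from h import *
goto([*CTR,.0974],LAT)
d=cam('side')
z=lambda im,f:cv2.resize(im,None,fx=f,fy=f,interpolation=cv2.INTER_CUBIC)
cv2.imwrite('pics/p3.png',z(d['bgr'][230:370,290:430],4))"
```

```text
t 30.2 pos [ 0.4988 -0.0498  0.0972] shift [-0.2  1.  -1.6] roll 0.000505274101317843 F [-1.89 -0.22  6.56] gap 0.135
```

View pics/p3.png

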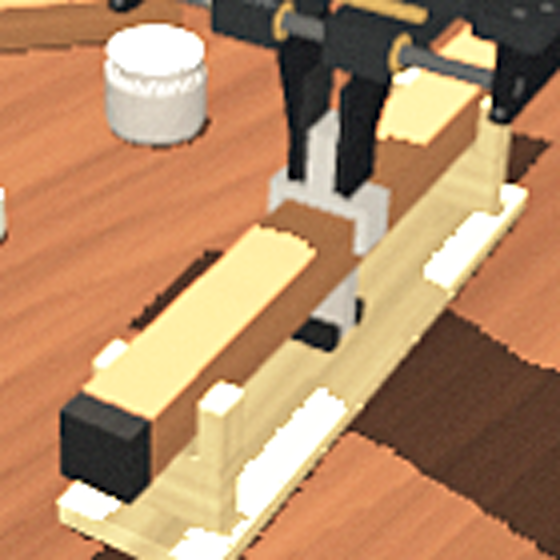

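Contact at 6.6 N at the expected height, so the marker is seated. I'll relieve the load and release.

Request:
step_arm(moves=[[-0.4, 0, 0, 0], [0, 0, 0, 0]])

```text
time: 30.45
ee_pos: [0.4988, -0.0498, 0.0973]
orientation: [-0.138, 1.566, 0.138]
contact_force: [-1.2, 0.4, 2.1]
finger_gap: 0.13
```

Request:
step_arm(moves=[[0, 0, 0, 0], [0, 0, 0, 0], [0, 0, 0, 0], [0, 0, 0, 0], [0, 0, 0, 0]], fingers=0.6)

```text
time: 30.95
ee_pos: [0.4987, -0.0499, 0.0972]
orientation: [-0.138, 1.566, 0.138]
contact_force: [-0.3, 0.3, 0.6]
finger_gap: 0.388
```

Request:
step_arm(moves=[[-5, 0, 0, 0], [-15, 0, 0, 0], [-30, 0, 0, 0], [-40, 0, 0, 0], [-40, 0, 0, 0], [0, -20, 40, 0], [0, -20, 40, 0], [0, -20, 40, 0]])

```text
time: 31.75
ee_pos: [0.6296, -0.087, 0.2291]
orientation: [-0.139, 1.563, 0.142]
contact_force: [0.1, 0.1, 0.7]
finger_gap: 0.4
```

Request:
step_arm(moves=[[0, -20, 40, 0], [0, -10, 20, 0], [0, 0, 0, 0], [0, 0, 0, 0], [0, 0, 0, 0], [0, 0, 0, 0], [0, 0, 0, 0], [0, 0, 0, 0]])

```text
time: 32.55
ee_pos: [0.6914, -0.1064, 0.2278]
orientation: [-0.138, 1.566, 0.139]
contact_force: [-0.4, 0.1, -0.5]
finger_gap: 0.402
```

```bash
python3 -c "
from h import *
goto([*CTR,.0974],LAT)
d=cam('side');s=cam('top')
z=lambda im,f:cv2.resize(im,None,fx=f,fy=f,interpolation=cv2.INTER_CUBIC)
a=z(d['bgr'][215:365,280:440],2.5); b=z(s['bgr'][270:370,220:420],4)
cv2.imwrite('pics/top_f.png',s['bgr']);cv2.imwrite('pics/side_f.png',d['bgr'])
o=np.zeros((600,800,3),np.uint8); o[:375,:400]=a; o[375:,:]=z(s['bgr'][285:360,205:418],3.76)[:225,:800]; cv2.imwrite('pics/f1.png',o)"
```

```text
t 32.55 pos [ 0.6914 -0.1064  0.2278] shift [ 130.3   90.5 -181.3] roll 0.0010013740550771644 F [-0.45  0.12 -0.47] gap 0.402
```

View pics/f1.png

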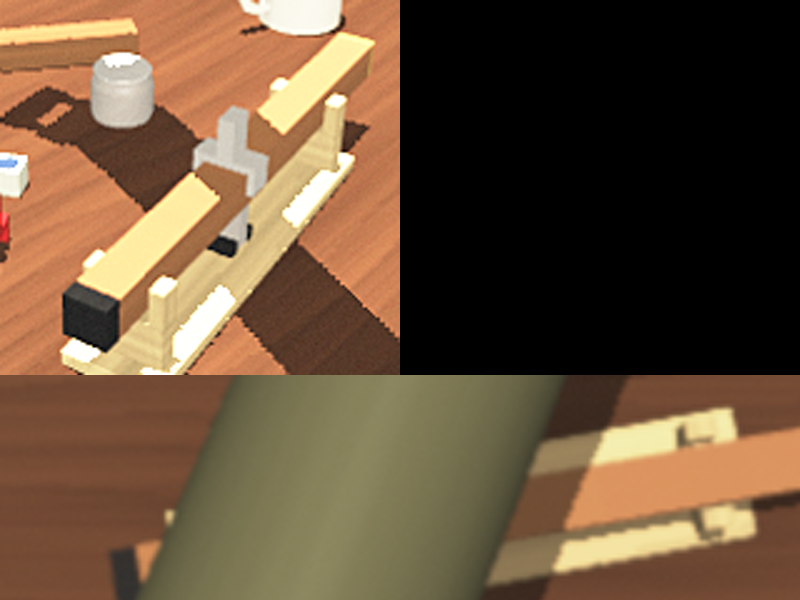

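The side view shows the saddle astride the blank, upright over the blade. The arm blocks the top view, so I'll move it aside to verify.

Request:
step_arm(moves=[[0, 40, 0, 0], [0, 45, 0, 0], [0, 45, 0, 0], [0, 45, 0, 0], [0, 45, 0, 0], [0, 45, 0, 0], [0, 45, 0, 0], [0, 30, 0, 0]])

```text
time: 33.45
ee_pos: [0.6307, 0.2327, 0.2272]
orientation: [-0.14, 1.567, 0.143]
contact_force: [0.3, 0.0, -0.5]
finger_gap: 0.401
```

Run:
```python
from h import *
np.set_printoptions(precision=4,suppress=True)
goto([*CTR,.0974],LAT)
s=cam("top"); d=cam("side")
z=lambda im,f:cv2.resize(im,None,fx=f,fy=f,interpolation=cv2.INTER_CUBIC)
o=np.zeros((600,800,3),np.uint8); o[:320,:800]=z(s['bgr'][285:365,225:425],4); t=z(d['bgr'][215:355,280:440],2)[:280]; o[320:,:320]=t
o[320:,330:730]=z(d['bgr'][255:325,330:430],4); cv2.imwrite('pics/f2.png',o)
W=lambda a,l,z: [*(CTR+AX*a+LAT*l),z]
print("pred fin top seated, s=0:",proj(s,[W(0,0,.116),W(-.01,0,.086),W(.01,0,.086)]).round(1).tolist())
for c in blobs(s,(0,0,120),(180,50,255),(300,290,355,350),3): print("grey",cv2.contourArea(c),cv2.boundingRect(c),np.round(cv2.minAreaRect(c),1) if 0 else cv2.minAreaRect(c))
for name,tail in(("tail",-.1717),("nose",.2283)):
    for th in(.012,0,-.012): print(name,th,proj(d,[W(tail,-.015,.08+th*tail),W(tail,.015,.08+th*tail)]).round(1).tolist())
m=cv2.inRange(d["hsv"],(0,0,0),(180,255,70))
ys,xs=np.where(m[300:370,290:345]); print("tail black bbox",xs.min()+290,xs.max()+290,ys.min()+300,ys.max()+300)
nose(( -(r.get_obs()["ee_pos"][:2]-CTR)@AX)-.015-.1717)
```

```text
t 33.45 pos [0.6307 0.2327 0.2272] shift [ 129.3 -253.5 -182. ] roll 0.004985129448494829 F [ 0.34  0.02 -0.49] gap 0.401
pred fin top seated, s=0: [[326.9, 321.8], [321.8, 323.4], [332.2, 321.5]]
grey 242.5 (320, 310, 15, 26) ((326.780029296875, 322.53997802734375), (25.31229019165039, 11.180341720581055), 79.69515228271484)
tail 0.012 [[324.8, 339.0], [307.1, 331.6]]
tail 0 [[324.8, 337.9], [307.1, 330.4]]
tail -0.012 [[324.8, 336.7], [307.0, 329.3]]
nose 0.012 [[429.7, 228.4], [416.0, 224.9]]
nose 0 [[429.5, 229.6], [415.8, 226.1]]
nose -0.012 [[429.3, 230.8], [415.7, 227.3]]
tail black bbox 305 327 328 369
t 33.55 tail s -171.7 lat 180.7 F ax,z -0.85 0.01
  lat 0.015 tilted [416.2 222.3] level [415.8 226.1] nose-low [415.4 229.8]
  lat -0.015 tilted [430.  225.8] level [429.5 229.6] nose-low [429.  233.4]
  top px row 228 cols [415 416 417 418] per-col top rows: {402: 241, 406: 237, 410: 233, 414: 229, 418: 228, 422: 229, 426: 230}
```

Request:
step_arm(moves=[[0, 0, 0, 0], [0, 0, 0, 0], [0, 0, 0, 0], [0, 0, 0, 0], [0, 0, 0, 0], [0, 0, 0, 0], [0, 0, 0, 0], [0, 0, 0, 0]])

```text
time: 34.4
ee_pos: [0.6322, 0.2278, 0.2273]
orientation: [-0.138, 1.566, 0.138]
contact_force: [0.3, -0.1, 0.1]
finger_gap: 0.401
```

```bash
python3 -c "
from h import *
nose(( -(r.get_obs()['ee_pos'][:2]-CTR)@AX)-.015-.1717)
s=cam('top'); c=blobs(s,(0,0,120),(180,50,255),(300,290,355,350),1)[0]; print(cv2.minAreaRect(c))
print(r.hand_in())"
```

```text
t 34.4 tail s -171.7 lat 181.3 F ax,z 0.16 0.07
  lat 0.015 tilted [416.2 222.3] level [415.8 226.1] nose-low [415.4 229.8]
  lat -0.015 tilted [430.  225.8] level [429.5 229.6] nose-low [429.  233.4]
  top px row 228 cols [415 416 417 418] per-col top rows: {402: 241, 406: 237, 410: 233, 414: 229, 418: 228, 422: 229, 426: 230}
((326.7640075683594, 322.4519958496094), (25.133405685424805, 11.180341720581055), 79.69515228271484)
the job is handed in; nothing more can be done
None
```

The blank is balancing level on the fulcrum with the aluminium marker astride it. I handed the job in at about 34 s with the gripper well clear and no verdict reported.

- **Sliding:** I pushed the blank's tail about 94 mm along the stand in small steps, mostly backing off after each to see whether it had tipped. Once it tipped I gave it two small nudges to centre the balance point on the blade, then let go.
- **Marker:** I gripped the silver saddle by its fin, set it over the fulcrum, released it and moved the arm clear. The contact force when it seated was about 6.6 N, and no more than about 4 N while pushing.
- **Last checks:** The nose height read as level and did not change in two looks about 1 s apart. In the top view the marker was within about 0.5 mm of the fulcrum along the stand and in line with it.
- **What disagreed or failed:** The wrist camera put the stand about 1 mm further noseward, and the blank about 2.5 mm further to the side, than the top camera did. I placed the marker between the two readings along the stand and by the wrist view sideways. My last picture could not be viewed because the limit of 12 had been reached, so the final check used pixel measurements only.

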